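# Start the crank bolt of the carving clamp

## Robot

A 6-joint arm with a two-finger parallel gripper is mounted at the origin on the work surface. World frame = base frame: x ahead of the robot, y to its left, z up, the work surface at z = 0. Lengths are in m, angles in degrees, forces in N, time in s.
With the tool pointing down it reaches from about 0.3 to 0.75 m from the base axis. Payload 8.5 kg.
Tool frame: the origin (TCP) lies at the very end of the fingers, on their centre line; the grasp point (between the pads) lies 19 mm behind it; z points along the fingers, y is the line along which they close (so a half turn about z gives the same grasp; the last joint's range is limited). The gripper opens to 85 mm and grips with 20 to 120 N. Pads are 22 mm wide; open, the fingers measure 114 mm over their backs; the gripper's body (76 mm by 85 mm) begins 54 mm behind the grasp point. The pads swing forward as they close: fully open they stand 13 mm farther back than shut.
Start: joints at [-82.179, 21.807, 74.336, -0, 83.858, -12.336], TCP at [0.19, -0.516, 0.231] pointing down, gripper open.
Joint ranges: [-178.18, 178.18], [-50.72, 133.34], [12.68, 142.11], [-81.47, 261.47], [9.98, 163.14], [-165.26, 165.26]. Speed limits (degrees/s): [136.94, 136.94, 180, 180, 180, 180].

## Interface

Orientations are given as a 3x3 rotation matrix whose columns are the frame's x, y, z axes.
In Python, from rig import env gives the robot as it stands.
- The arm moves only by the tool move_arm, never from a script. Its argument "plan" is a list of rows, each a list of 7 numbers: the turn, a rotation vector about the tool's x, y, z in degrees, then the shift along the tool's x, y, z in cm, then the gripper command: -1 is shut, 1 is fully open, values between are in proportion. In form: [[ax, ay, az, tx, ty, tz, jaw], ...]. A call has 1 to 5 rows; each row is the pose to reach, as a shift and turn from the pose commanded when the call began, along the tool's axes at that moment; what a row does not reach only later rows make up. A row lasts 1/10 s, in which the tool goes at most 50 mm and 8.59 degrees, less where a joint would pass 70% of its speed; a pose out of reach is approached as far as the arm can. A call with a gripper value outside its range is refused whole. The fingers move at their own pace and stop on an object; "squeeze" is the grip in N (left out, the last holds). Time passes only in rows, so rows that repeat a pose let the fingers close. It gives the time, the measured TCP pose, the force, the opening and the grip force at its end, in the units of the state.
- env.observe(): the state, without advancing time (a new reading comes with each control period).
- env.get_image(name): name is "scene" or "side" or "wrist"; returns a dict with "color" (420x560x3 uint8, red, green, blue), "fov_y" (degrees; the focal length in pixels is half the picture's height over the tangent of half this angle, whatever the lens; pixels are square), "cx", "cy" (the principal point, pixels), "R" (3x3) and "t" (3): a world point X has camera coordinates R X + t. Camera axes: x right, y down, z forward; pixel columns grow to the right and rows downward; lengths in m; the calibration is good to about 2 mm. A picture is of the moment at which its call begins. There is no depth.
- env.close_job(): hands the job in; it is judged then, once.
Trained networks look in a picture, given as the dict that the camera call returned (one of the last four; its "shot" number tells which), for a name from the list of things; names that differ only in an ending like _2 or _b are one class to them, and where a whole thing is asked for, a point or a joint stands for the part that bears it (a point fixed in the world has none). Each returns a list of dicts, best first, with "conf" (0 to 1); they miss things now and then, are a little off and sometimes report something else, mostly with a low value. They report only what shows in the picture. A call takes as long as a camera call. They do not tell look-alikes from the thing itself.
- env.outline_of(target, picture): "mask" (420x560 bool, what is visible of it) and "bbox" ([centre column, centre row, width, height] in pixels, round what is visible of it).
- env.tip_of(target, picture): "pixel" ([column, row] in pixels: a listed point, or the origin of a listed thing).
The state is a dict: "time_s": time; "q": joint angles; "qvel": joint speeds; "joint_efforts": joint torques, N m; "position": TCP position; "tool_rot": TCP orientation; "ft_force": force on the tool from outside, world axes, zero at the start; "wrist_torque": the same for the moment, N m; "grip_width": finger opening in m; "gripper_force": force on a finger pad.
Only numpy, scipy, OpenCV 4.12 (cv2) and the standard library are available. Lean on these libraries where they do the work, as an engineer would, in place of code of your own. Each camera call takes 0.05 s, during which the arm holds its last target. There are 200 camera calls.

## Task

Get the carving clamp ready: press the spray canister's sprung cap well down so that it wets the clamp's thread, and let it spring back. Then take the wooden sleeve of the bolt's crank and turn the bolt backward (anticlockwise seen from above) until you feel it drop into the start of the thread, then forward (clockwise) one full turn from there, without lifting the bolt in its boss. Finish while still gripping the crank's sleeve, with the bolt held still at that depth, and leave the other things on the bench alone.

Things in the scene. Friction and masses are not known exactly. Their poses are not given: they have to be found in the camera images.
- cap (a joint): white round spring-loaded cap (32 mm across, 20 mm high, small nozzle on its side) on top of a 54 mm aluminium spray canister, which stands fixed in a square wooden block. 0 = up, grows to 0.008 m fully down; springs back. About 1.5 N starts it, 6 N holds it fully down; a press of 5 mm or more counts as well down
- cap_top (a point): middle of the cap's top face, 190 mm above the bench while up; rides with the cap
- boss_top (a point): on the vertical axis of the threaded boss (59 mm across) at the end of the clamp's arm, at its top rim, 115 mm above the bench. The clamp (steel base, column on the far side, wooden panel lying under the screw) is fixed; z up. Nothing of the clamp stands higher than 8 mm above this rim
- bolt_lugs (a point): on the axis of the bolt (22 mm steel shank, 0.35 kg, upright in the boss with 1 mm play), at the height of two small lugs on opposite sides of the shank that run in the thread; x points along the crank arm to the sleeve, z up. At the start the lugs lie loose on the flat rim, 2.5 mm above boss_top. The crank arm's top is 58 mm above this point; it has a counterweight opposite the sleeve
- sleeve_mid (a point): centre of the upright wooden sleeve (handle) of the crank: 22 mm across, 50 mm high, 45 mm from the bolt's axis, resting 1 mm above the arm, centre 84 mm above bolt_lugs. It spins freely, and slides freely up its spindle by 38 mm: held at one height and led in a circle round the boss, with the hand not turning, it turns the bolt, which still drops and sinks freely
- bolt: the whole bolt, origin as bolt_lugs. Turned anticlockwise by a tenth to a third of a turn it drops about 8 mm by its own weight onto the thread; some 40 degrees further a stop blocks more backward turning. Turned clockwise on the rim it binds on a tooth. Clockwise from the thread's start it sinks by its own weight, 18 mm a turn: one turn puts bolt_lugs about 22.5 to 24.5 mm below boss_top
- sleeve: the crank's wooden sleeve, origin at the centre of its underside, 25 mm below sleeve_mid
- canister: the fixed spray canister with its block (84 mm square), origin on the bench under its axis; its nozzle points to -y of this frame, towards the boss
- gouge_a_mid (a point): bystander: carving gouge lying beside the clamp, about 190 mm long, 24 mm thick, its middle
- glue_mid (a point): bystander: clear jar with flat screw lid, 52 mm across, 115 mm high, its middle
- mallet_mid (a point): bystander: round wooden mallet standing on its head, 230 mm high, its middle
- stone_mid (a point): bystander: grey sharpening stone 150 x 50 x 25 mm, its middle
- gouge_b_mid (a point): bystander: carving gouge lying at the right side, about 190 mm long, 24 mm thick, its middle
- gouge_c_mid (a point): bystander: carving gouge lying at the right side, about 190 mm long, 24 mm thick, its middle
- pencil: bystander: yellow pencil lying on the bench, 160 mm long, 8 mm thick, origin under its middle
Not all that is in view belongs to the job. What is shaped like the bolt but red or turquoise is not meant.

How it is judged (in metres and radians):
On the way, in this order (a step that is already met when the one before it is completed fails the run):
1. the spray cap is pressed at least 5 mm down (value of joint cap above 0.005 m), for 0.05 s.
2. the cap has been let go and has sprung back (value of joint cap below 0.001 m and contact force between the fingers and canister below 0.1 N), for 0.1 s.
3. the bolt, turned backward, has dropped from the rim onto the start of the thread (z of bolt_lugs in the frame of boss_top between -0.0085 and -0.003 m and angle between bolt's own z axis and vertical below 0.12 rad), for 0.1 s.
At the end, for the whole second after the job is handed in: The bolt stands upright in the boss one turn into the thread: its lugs 20 to 29 mm below the boss's rim (one turn, a quarter turn more or less), not turning, with the fingers gripping the crank's sleeve with more than 2 N, and the spray cap up (z of bolt_lugs in the frame of boss_top between -0.029 and -0.02 m and horizontal distance between bolt_lugs and boss_top below 0.005 m and angle between bolt's own z axis and vertical below 0.12 rad and angular speed of bolt below 0.3 rad/s and contact force between the fingers and sleeve above 2 N and value of joint cap below 0.001 m); the arm keeps its last pose, push and grip.
It fails at once if the bolt is lifted in its boss by more than 5 mm (z of bolt_lugs in the frame of boss_top above 0.0075 m).
It fails at once if a bystander (a gouge, the pencil, glue jar, mallet or stone) is pushed away by more than 30 mm (distance of any of gouge_a_mid, glue_mid, mallet_mid, stone_mid, gouge_b_mid, gouge_c_mid, pencil from where it was at the start of the episode above 0.03 m).
It also fails if it takes over 64 s, if anything falls off the work surface, if the arm or the gripper's body presses on something with over 40 N, if the wrist force passes 120 N, or if a joint passes its speed limit or range.

## Working session

There is one attempt and no reset: what is moved stays moved. The work goes in short steps, Python scripts to look and compute and a tool call to move; the robot and the scene stay as the last step left them, time stands still between calls to the robot, and variables do not carry over. Pictures are saved under pics/ and viewed, at most 10 in all, crops included, and the job is handed in when it is done.

Besides the shell and the picture viewer there is one more tool, called after ">>>" as name([rows], argument=value, ...), one row to a line, values as JSON. move_arm: Moves the arm, as the interface text tells. Its arguments: {"type":"object","properties":{"plan":{"type":"array"},"squeeze":{"type":"number"}},"required":["plan"]}

```bash
mkdir -p pics; cat > h.py <<'E'
import numpy as np, cv2
from rig import env
def f(p): return 210/np.tan(np.radians(p['fov_y']/2)) if p['color'].shape[0]==420 else None
def ray(p,uv):
    d=np.array([(uv[0]-p['cx'])/f(p),(uv[1]-p['cy'])/f(p),1.]); R=np.array(p['R']);t=np.array(p['t'])
    return -R.T@t, R.T@d
def atz(p,uv,z):
    o,d=ray(p,uv); return o+d*(z-o[2])/d[2]
def tri(obs):
    A=np.zeros((3,3));b=np.zeros(3)
    for p,uv in obs:
        o,d=ray(p,uv); d=d/np.linalg.norm(d); M=np.eye(3)-np.outer(d,d); A+=M;b+=M@o
    return np.linalg.solve(A,b)
def proj(p,X):
    c=np.array(p['R'])@X+np.array(p['t']); return np.array([p['cx'],p['cy']])+f(p)*c[:2]/c[2]
def save(p,n): cv2.imwrite('pics/'+n,p['color'][:,:,::-1])
E
python3 - <<'E'
from h import *
np.set_printoptions(precision=4,suppress=True)
P={n:env.get_image(n) for n in('scene','side')}
for n in P: save(P[n],n+'0.png')
for t,z in [('cap_top',.19),('boss_top',.115),('bolt_lugs',.1175),('sleeve_mid',.2015),('canister',0)]:
    for n in P:
        for r in env.tip_of(t,P[n])[:3]: print(t,n,np.array(r['pixel']),round(r['conf'],2),atz(P[n],r['pixel'],z))
print(env.observe()['position'],env.observe()['tool_rot'],env.observe()['time_s'])
E
```

```text
cap_top scene [347.7 155.7] 0.45 [0.4463 0.2179 0.19  ]
boss_top side [275.2 236.5] 0.79 [0.505  0.0193 0.115 ]
bolt_lugs scene [305.8 206.1] 0.57 [0.5088 0.0144 0.1175]
bolt_lugs scene [251.5 268.8] 0.56 [ 0.6438 -0.2532  0.1175]
bolt_lugs scene [318.4 159.2] 0.54 [0.3217 0.2057 0.1175]
bolt_lugs side [271.9 235.3] 0.72 [0.5128 0.0192 0.1175]
bolt_lugs side [259.5 206.2] 0.58 [ 0.5679 -0.1076  0.1175]
bolt_lugs side [271.2 205.8] 0.42 [ 0.5388 -0.1144  0.1175]
sleeve_mid scene [253.6 255.4] 0.67 [ 0.6839 -0.2703  0.2015]
sleeve_mid scene [301.4 190.4] 0.46 [ 0.5328 -0.0234  0.2015]
sleeve_mid scene [316.  145.3] 0.38 [0.358  0.1613 0.2015]
sleeve_mid side [375.8 293.2] 0.74 [0.2764 0.2947 0.2015]
sleeve_mid side [248.6 175.2] 0.53 [ 0.5947 -0.1125  0.2015]
sleeve_mid side [267.3 194.4] 0.47 [ 0.5307 -0.024   0.2015]
canister scene [345.1 211.5] 0.66 [0.4791 0.2033 0.    ]
canister side [275.  337.2] 0.62 [ 0.4698  0.2264 -0.    ]
canister side [359.5 227.4] 0.47 [ 0.3101 -0.2336  0.    ]
[ 0.1895 -0.5163  0.2313] [[ 0.9388  0.3445  0.    ]
 [ 0.3445 -0.9388  0.0001]
 [ 0.     -0.     -1.    ]] 0.6
```

View pics/scene0.png

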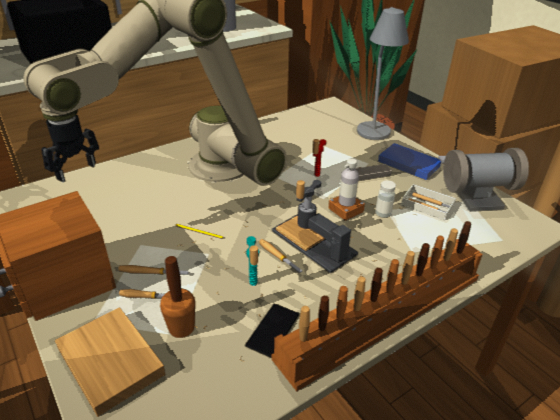

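View pics/side0.png

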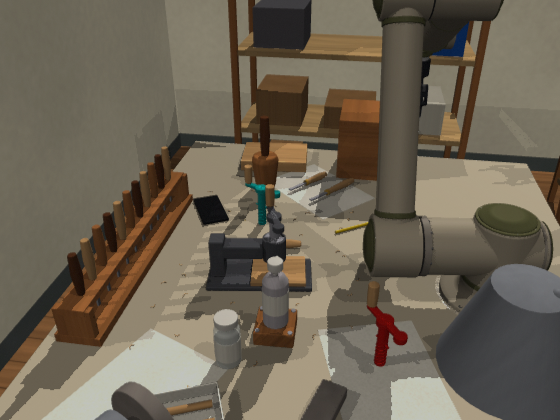

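The scene picture shows the clamp with the real (grey) bolt at about (306,206) and its sleeve at (301,190). The canister cap is at about (351,163). The side picture shows the cap at about (275,262) and the sleeve at (268,195). The red and turquoise bolts are decoys.

```bash
python3 - <<'E'
from h import *
np.set_printoptions(precision=4,suppress=True)
P={n:env.get_image(n) for n in('scene','side')}
for t in ['cap','canister','sleeve','bolt','glue_mid']:
    for n in P:
        for r in env.outline_of(t,P[n])[:4]: print(t,n,np.array(r['bbox']),round(r['conf'],2))
for t,z in [('cap_top',.19),('boss_top',.115),('sleeve_mid',.2015),('gouge_a_mid',.012),('mallet_mid',.115),('glue_mid',.057)]:
    for n in P:
        for r in env.tip_of(t,P[n])[:3]: print(t,n,np.array(r['pixel']),round(r['conf'],2),atz(P[n],r['pixel'],z))
a=cv2.resize(P['scene']['color'][130:280,240:440],(800,600),interpolation=3)
b=cv2.resize(P['side']['color'][170:350,190:310],(400,600),interpolation=3)
cv2.imwrite('pics/c1.png',np.hstack([cv2.resize(a,(500,375)),cv2.resize(b,(250,375))])[:,:,::-1])
E
```

```text
cap side [275.1 266.2  15.8  16.1] 0.79
canister scene [345.9 192.1  35.4  58.3] 0.58
canister side [274.4 302.6  46.9  89.5] 0.76
canister side [323.9 398.9  41.8  42.1] 0.38
sleeve scene [313.5 144.3   6.3  14.3] 0.59
sleeve scene [250.8 256.4   8.6  15.2] 0.57
sleeve scene [301.1 188.8   7.7  16.3] 0.43
sleeve side [270.3 196.4   9.   22.8] 0.68
sleeve side [376.1 294.9  15.5  27. ] 0.65
sleeve side [248.6 175.6   8.1  19. ] 0.48
bolt scene [316.9 159.2  16.1  41.5] 0.77
bolt scene [252.3 260.2  17.8  48.7] 0.74
bolt scene [307.5 194.8  23.7  30.4] 0.55
bolt scene [384.9 197.4  17.9  41.1] 0.19
bolt side [262.8 195.1  35.9  60. ] 0.9
bolt side [274.5 211.7  20.3  55.8] 0.69
bolt side [387.1 322.5  37.   86.4] 0.67
glue_mid scene [383.8 198.5  20.3  42.2] 0.74
glue_mid scene [310.4 195.8  27.9  30.8] 0.72
glue_mid side [226.8 341.1  27.5  60.4] 0.73
cap_top scene [352.1 158.4] 0.43 [0.4659 0.2188 0.19  ]
cap_top side [275.8 264.8] 0.76 [0.467  0.2261 0.19  ]
cap_top side [268.6 195.1] 0.48 [ 0.531  -0.0413  0.19  ]
boss_top scene [307.3 207.6] 0.56 [0.5144 0.0158 0.115 ]
boss_top s
[... 303 characters left out ...]
6.5 206.6] 0.61 [ 0.5998 -0.0559  0.2015]
sleeve_mid side [374.5 295.1] 0.69 [0.2786 0.3002 0.2015]
sleeve_mid side [249.2 174.2] 0.61 [ 0.5944 -0.1181  0.2015]
sleeve_mid side [268.3 195.5] 0.46 [ 0.5274 -0.0192  0.2015]
gouge_a_mid scene [282.3 253.9] 0.8 [ 0.5462 -0.0916  0.012 ]
gouge_a_mid side [272.5 236.7] 0.74 [ 0.5393 -0.1303  0.012 ]
mallet_mid scene [173.8 296.2] 0.83 [ 0.62   -0.4497  0.115 ]
mallet_mid scene [151.9 296.3] 0.66 [ 0.5925 -0.4919  0.115 ]
mallet_mid side [265.1 154.8] 0.89 [ 0.6133 -0.4189  0.115 ]
glue_mid scene [155.4 293.2] 0.74 [ 0.5324 -0.4665  0.057 ]
glue_mid scene [382.5 193.9] 0.69 [0.5276 0.3133 0.057 ]
glue_mid side [226.5 341.8] 0.91 [0.55  0.311 0.057]
```

View pics/c1.png

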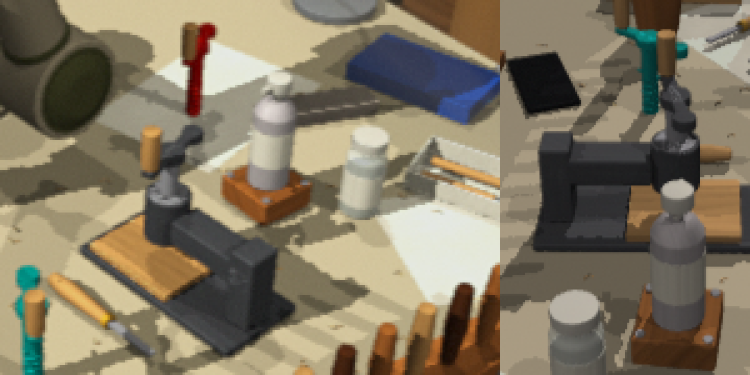

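The crop confirms which sleeve is the right one, the one on the grey bolt. The cap is at about (0.466, 0.222). Next I move to a viewpoint above the clamp and canister.

>>> move_arm([
  [0, 0, 0, 15.4, -16.9, -10.1, -1],
  [0, 0, 0, 15.4, -16.9, -10.1, -1],
  [0, 0, 0, 15.4, -16.9, -10.1, -1],
  [0, 0, 0, 15.4, -16.9, -10.1, -1],
  [0, 0, 0, 15.4, -16.9, -10.1, -1],
])

```text
time_s: 2.3
position: [0.2761, -0.3027, 0.3332]
tool_rot: [[0.939, 0.344, 0.0], [0.344, -0.939, -0.0], [0.0, 0.0, -1.0]]
ft_force: [1.6, 0.6, 0.4]
grip_width: 0.0123
gripper_force: 0.0
```

>>> move_arm([
  [0, 0, 0, 16, -17.5, -6.8, -1],
  [0, 0, 0, 16, -17.5, -6.8, -1],
  [0, 0, 0, 16, -17.5, -6.8, -1],
  [0, 0, 0, 16, -17.5, -6.8, -1],
  [0, 0, 0, 16, -17.5, -6.8, -1],
])

```text
time_s: 2.8
position: [0.3659, -0.083, 0.4013]
tool_rot: [[0.939, 0.345, 0.001], [0.345, -0.939, -0.001], [0.001, 0.001, -1.0]]
ft_force: [1.3, -0.5, 0.6]
grip_width: -0.0001
gripper_force: 0.0
```

>>> move_arm([
  [0, 0, 0, 14.9, -16.4, 0, -1],
  [0, 0, 0, 14.9, -16.4, 0, -1],
  [0, 0, 0, 14.9, -16.4, 0, -1],
  [0, 0, 0, 14.9, -16.4, 0, -1],
  [0, 0, 0, 14.9, -16.4, 0, -1],
])

```text
time_s: 3.3
position: [0.4496, 0.1235, 0.4]
tool_rot: [[0.938, 0.348, -0.0], [0.348, -0.938, 0.001], [-0.0, -0.001, -1.0]]
ft_force: [-0.3, -0.3, -0.2]
grip_width: 0.0
gripper_force: 0.0
```

```bash
cat > look.py <<'E'
from h import *
import sys
np.set_printoptions(precision=4,suppress=True)
P={n:env.get_image(n) for n in('wrist','scene','side')}
save(P['wrist'],sys.argv[1])
for t,z in [('cap_top',.19),('boss_top',.115),('sleeve_mid',.2015),('bolt_lugs',.1175)]:
    for n in P:
        for r in env.tip_of(t,P[n])[:3]: print(t,n,np.array(r['pixel']),round(r['conf'],2),atz(P[n],r['pixel'],z))
o=env.observe()
print(o['position'],o['tool_rot'],o['time_s'],o['q'],o['ft_force'])
p=P['wrist']; print('cam',-np.array(p['R']).T@p['t'],np.array(p['R']))
for n,X in dict(cap=[.466,.222,.19],boss=[.507,.019,.115],sl=[.531,-.022,.2015]).items(): print(n,proj(p,np.array(X)))
E
python3 look.py w1.png
```

```text
cap_top wrist [206.  119.5] 0.88 [0.4761 0.2113 0.19  ]
cap_top scene [349.8 156. ] 0.56 [0.4512 0.2222 0.19  ]
cap_top side [275.  260.8] 0.76 [0.4707 0.2136 0.19  ]
cap_top side [264.5 150.7] 0.45 [ 0.5884 -0.2869  0.19  ]
boss_top wrist [385.6 147.1] 0.83 [0.5092 0.0205 0.115 ]
boss_top scene [305.  206.8] 0.59 [0.5076 0.0125 0.115 ]
boss_top side [274.2 236.8] 0.88 [0.507  0.0209 0.115 ]
sleeve_mid wrist [457.9 159.7] 0.72 [ 0.5244 -0.0211  0.2015]
sleeve_mid wrist [153.5 272.4] 0.65 [0.3126 0.2155 0.2015]
sleeve_mid scene [313.4 143.2] 0.61 [0.343  0.1625 0.2015]
sleeve_mid scene [252.9 252.7] 0.57 [ 0.6752 -0.2668  0.2015]
sleeve_mid scene [301.9 187.8] 0.48 [ 0.5235 -0.0149  0.2015]
sleeve_mid side [374.8 294.3] 0.8 [0.2781 0.298  0.2015]
sleeve_mid side [318.5 416.6] 0.75 [0.3493 0.566  0.2015]
sleeve_mid side [270.  195.1] 0.71 [ 0.5239 -0.0217  0.2015]
bolt_lugs wrist [145.2 250.4] 0.85 [0.2873 0.2488 0.1175]
bolt_lugs wrist [384.  146.4] 0.66 [0.5094 0.0233 0.1175]
bolt_lugs wrist [386.3 148.2] 0.28 [0.5084 0.02   0.1175]
bolt_lugs scene [318.  162.5] 0.87 [0.3375 0.1918 0.1175]
bolt_lugs scene [253.5 267.6] 0.82 [ 0.6429 -0.2468  0.1175]
bolt_lugs scene [304.5 206.7] 0.76 [0.5091 0.0095 0.1175]
bolt_lugs side [274.7 235.1] 0.88 [0.5065 0.0173 0.1175]
bolt_lugs side [261.2 205. ] 0.65 [ 0.5648 -0.1142  0.1175]
bolt_lugs side [384.8 343.3] 0.6 [0.2525 0.3283 0.1175]
[0.4491 0.1199 0.4004] [[ 0.9389  0.3443  0.0001]
 [ 0.3443 -0.9389  0.    ]
 [ 0.0001  0.     -1.    ]] 4.05 [  0.312    9.0084  65.048    0.0005 105.9353  70.1755] [-0.786   0.5167 -1.001 ]
cam [0.5208 0.1513 0.5421] [[ 0.3488 -0.9372 -0.0001]
 [-0.8947 -0.333   0.2978]
 [-0.2791 -0.1038 -0.9546]]
cap [191.9215 125.7571]
boss [385.9717 149.3472]
sl [462.1986 153.4348]
```

View pics/w1.png

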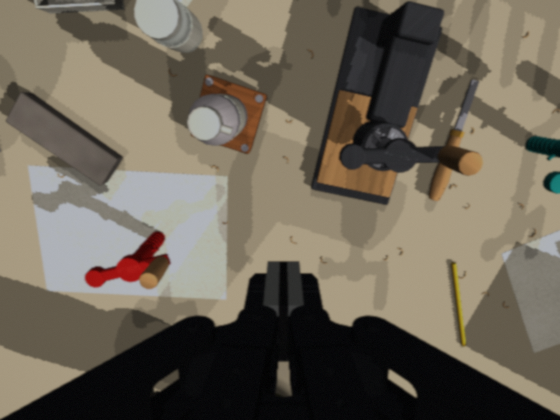

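The wrist picture shows the cap's round top at about (205,125), the boss at (386,148) and the sleeve at (465,160). The red decoy is at (130,268).

```bash
python3 - <<'E'
from h import *
np.set_printoptions(precision=4,suppress=True)
p=env.get_image('wrist')
print('tcp',proj(p,np.array(env.observe()['position'])))
for t,z in [('cap',.19),('sleeve',.2265),('canister',0)]:
    for r in env.outline_of(t,p)[:2]:
        b=r['bbox'];(c,rad)=cv2.minEnclosingCircle(np.argwhere(r['mask'])[:,::-1].astype(np.float32)); print(t,np.array(b),round(r['conf'],2),atz(p,b[:2],z),c,rad)
for t,z in [('canister',0),('cap_top',.19),('cap',.17),('sleeve_mid',.2015),('boss_top',.115)]:
    for r in env.tip_of(t,p)[:2]: print(t,np.array(r['pixel']),round(r['conf'],2),atz(p,r['pixel'],z))
print(atz(p,(205,125),.19))
E
```

```text
tcp [285.7715 281.3745]
cap [204.7 122.6  44.5  32.1] 0.74 [0.4728 0.2079 0.19  ] (205.0483856201172, 124.30644989013672) 22.67806053161621
sleeve [456.9 156.5  46.1  31.8] 0.78 [ 0.5254 -0.0105  0.2265] (456.0, 155.0) 22.803607940673828
sleeve [150.2 271.2  28.7  31.6] 0.71 [0.3277 0.2109 0.2265] (150.5, 270.5) 17.902612686157227
canister [221.2 116.4  81.9  75.9] 0.68 [0.4637 0.2207 0.    ] (224.0, 113.5) 42.97974395751953
canister [226.6 114.2] 0.88 [0.4693 0.2144 0.    ]
cap_top [200.4 118.8] 0.61 [0.4748 0.2127 0.19  ]
cap_top [451.9 139.4] 0.21 [ 0.5388 -0.0165  0.19  ]Traceback (most recent call last):
  File "<stdin>", line 9, in <module>
ValueError: it knows: bolt, bolt_lugs, boss_top, canister, cap_top, glue_mid, gouge_a_mid, gouge_b_mid, gouge_c_mid, mallet_mid, pencil, sleeve, sleeve_mid, stone_mid
```

>>> move_arm([
  [0, 0, 0, 5.2, -7.9, 4, -1],
  [0, 0, 0, 5.2, -7.9, 9, -1],
  [0, 0, 0, 5.2, -7.9, 14, -1],
  [0, 0, 0, 5.2, -7.9, 17.5, -1],
  [0, 0, 0, 5.2, -7.9, 19.5, -1],
])

```text
time_s: 4.85
position: [0.4697, 0.2128, 0.2023]
tool_rot: [[0.938, 0.346, -0.003], [0.346, -0.938, -0.001], [-0.003, -0.0, -1.0]]
ft_force: [0.6, 1.3, 0.3]
grip_width: 0.0002
gripper_force: 0.0
```

>>> move_arm([
  [0, 0, 0, 0, 0, 1.0, -1],
  [0, 0, 0, 0, 0, 1.4, -1],
  [0, 0, 0, 0, 0, 1.7, -1],
  [0, 0, 0, 0, 0, 1.9, -1],
  [0, 0, 0, 0, 0, 1.9, -1],
])

```text
time_s: 5.35
position: [0.4716, 0.2122, 0.1877]
tool_rot: [[0.939, 0.344, 0.003], [0.344, -0.939, 0.001], [0.003, 0.001, -1.0]]
ft_force: [1.3, 0.1, 3.9]
grip_width: 0.0002
gripper_force: 1.3
```

>>> move_arm([
  [0, 0, 0, 0, 0, 0.3, -1],
  [0, 0, 0, 0, 0, 0.5, -1],
  [0, 0, 0, 0, 0, 0.6, -1],
  [0, 0, 0, 0, 0, 0.6, -1],
  [0, 0, 0, 0, 0, 0.6, -1],
])

```text
time_s: 5.85
position: [0.4716, 0.2123, 0.1819]
tool_rot: [[0.939, 0.345, 0.004], [0.345, -0.939, 0.0], [0.004, 0.001, -1.0]]
ft_force: [-0.4, -0.4, 11.7]
grip_width: 0.0001
gripper_force: 6.4
```

>>> move_arm([
  [0, 0, 0, 0, 0, -1.5, -1],
  [0, 0, 0, 0, 0, -3.0, -1],
  [0, 0, 0, 0, 0, -6, -1],
  [0, 0, 0, 0, 0, -10, -1],
  [0, 0, 0, 0, 0, -14, -1],
])

```text
time_s: 6.35
position: [0.4701, 0.2121, 0.3212]
tool_rot: [[0.939, 0.345, -0.002], [0.345, -0.939, -0.0], [-0.002, -0.0, -1.0]]
ft_force: [0.3, 0.4, -0.4]
grip_width: 0.0001
gripper_force: 0.0
```

```bash
python3 - <<'E'
from h import *
np.set_printoptions(precision=4,suppress=True)
w,s,d=[env.get_image(n) for n in('wrist','scene','side')]
print(tri([(s,(314,146)),(d,(376,294.5))]),tri([(s,(253.7,256)),(d,(249,175))]))
o=env.observe();print(o['position'],o['ft_force'],o['q'])
for t,z in [('sleeve_mid',.2015),('boss_top',.115)]:
  for n,p in dict(w=w,s=s,d=d).items():
    for r in env.tip_of(t,p)[:3]: print(t,n,np.array(r['pixel']),round(r['conf'],2),atz(p,r['pixel'],z))
for r in env.tip_of('cap_top',d)[:1]: print(r)
E
```

```text
[0.272  0.2229 0.1392] [ 0.6237 -0.2352  0.1368]
[0.471  0.2124 0.3221] [-0.2276 -0.1215 -1.0588] [11.1214 15.4339 68.9612  0.0042 95.3827 80.9575]
sleeve_mid w [480.6 207.4] 0.25 [0.5176 0.0741 0.2015]
sleeve_mid s [314.7 145.4] 0.61 [0.3563 0.1575 0.2015]
sleeve_mid s [255.9 255.5] 0.5 [ 0.6871 -0.266   0.2015]
sleeve_mid s [302.7 188.5] 0.48 [ 0.5274 -0.015   0.2015]
sleeve_mid d [375.7 295.6] 0.8 [0.2765 0.3013 0.2015]
sleeve_mid d [267.6 192.8] 0.58 [ 0.5314 -0.0316  0.2015]
sleeve_mid d [247.1 172.6] 0.45 [ 0.6014 -0.1258  0.2015]
boss_top w [479.3 207.3] 0.71 [0.5093 0.0206 0.115 ]
boss_top w [480.5 209.6] 0.49 [0.5076 0.0183 0.115 ]
boss_top s [301.  208.9] 0.75 [ 0.5095 -0.0033  0.115 ]
boss_top d [273.5 238.2] 0.8 [0.5076 0.0269 0.115 ]
{'pixel': [273.0, 261.9], 'conf': 0.73}
```

>>> move_arm([
  [0, 0, -8.5, -0.6, 4.7, 0, 1],
  [0, 0, -17, -1.2, 9.5, 0, 1],
  [0, 0, -25.5, -1.8, 14.2, 0, 1],
  [0, 0, -34, -2.4, 19, 0, 1],
  [0, 0, -42.5, -3.0, 23.7, 0, 1],
])

```text
time_s: 7.35
position: [0.5207, -0.0055, 0.32]
tool_rot: [[0.516, 0.856, -0.001], [0.856, -0.516, 0.0], [-0.0, -0.001, -1.0]]
ft_force: [1.0, 1.2, -0.1]
grip_width: 0.0723
gripper_force: 0.0
```

>>> move_arm([
  [0, 0, -8.5, 0, 0, 0, 1],
  [0, 0, -17, 0, 0, 0, 1],
  [0, 0, -25.5, 0, 0, 0, 1],
  [0, 0, -34, 0, 0, 0, 1],
  [0, 0, -42.5, 0, 0, 0, 1],
])

```text
time_s: 7.85
position: [0.5206, -0.0038, 0.3198]
tool_rot: [[-0.198, 0.98, -0.001], [0.98, 0.198, 0.0], [0.0, -0.001, -1.0]]
ft_force: [-0.2, 0.3, 0.2]
grip_width: 0.0853
gripper_force: 0.0
```

```bash
python3 look.py w2.png
```

```text
cap_top scene [351.2 156.5] 0.4 [0.4558 0.2239 0.19  ]
cap_top side [275.8 263. ] 0.7 [0.468  0.2204 0.19  ]
boss_top wrist [276.5 153.2] 0.75 [0.5095 0.0203 0.115 ]
boss_top scene [307.4 206.3] 0.57 [0.5095 0.0198 0.115 ]
boss_top scene [280.4 254.3] 0.55 [ 0.637  -0.1621  0.115 ]
boss_top scene [195.1 231. ] 0.46 [ 0.4333 -0.3027  0.115 ]
boss_top side [275.  238.4] 0.73 [0.504  0.0272 0.115 ]
sleeve_mid wrist [281.3 227.4] 0.76 [ 0.5229 -0.0209  0.2015]
sleeve_mid wrist [275.5 153.3] 0.58 [0.5078 0.033  0.2015]
sleeve_mid scene [254.3 253.5] 0.67 [ 0.6793 -0.2655  0.2015]
sleeve_mid scene [301.1 191.1] 0.61 [ 0.5351 -0.0261  0.2015]
sleeve_mid scene [314.1 144.6] 0.6 [0.3513 0.159  0.2015]
sleeve_mid side [270.  192.5] 0.64 [ 0.5261 -0.034   0.2015]
sleeve_mid side [373.9 293.2] 0.56 [0.2797 0.2952 0.2015]
sleeve_mid side [244.2 174.2] 0.5 [ 0.6066 -0.116   0.2015]
bolt_lugs wrist [297.4 338.7] 0.75 [ 0.5716 -0.1752  0.1175]
bolt_lugs wrist [276.2 149.7] 0.64 [0.5085 0.0238 0.1175]
bolt_lugs scene [254.4 269.5] 0.96 [ 0.6499 -0.2485  0.1175]
bolt_lugs scene [306.4 205.3] 0.78 [0.5066 0.0182 0.1175]
bolt_lugs scene [316.6 162.1] 0.68 [0.333  0.1894 0.1175]
bolt_lugs side [258.6 204.8] 0.97 [ 0.5716 -0.1141  0.1175]
bolt_lugs side [385.3 340.9] 0.89 [0.2516 0.3221 0.1175]
bolt_lugs side [274.4 235.3] 0.64 [0.507  0.0183 0.1175]
[ 0.5206 -0.0038  0.3203] [[-0.192   0.9814  0.    ]
 [ 0.9814  0.192   0.    ]
 [ 0.      0.     -1.    ]] 8.6 [-13.4591  16.0051  68.4367   0.0009  95.5571 -24.5291] [ 1.3553 -0.4469 -0.9155]
cam [0.5055 0.0721 0.462 ] [[ 0.98    0.1991 -0.0008]
 [ 0.1903 -0.9355  0.2977]
 [ 0.0585 -0.2919 -0.9547]]
cap [ 268.1469 -182.782 ]
boss [273.6731 153.9942]
sl [291.5725 230.7539]
```

View pics/w2.png

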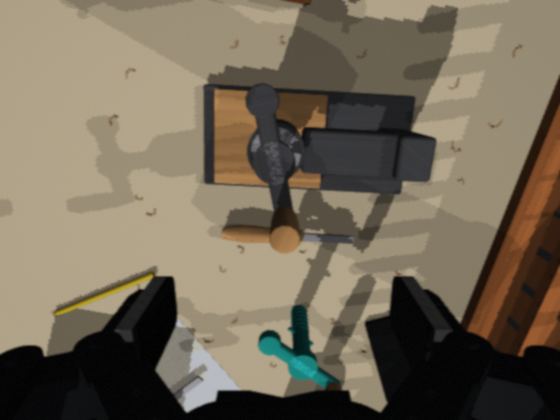

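The wrist picture shows the sleeve's top at about (285,238), the boss at (276,152), and clear space between the open fingers. Now I descend around the sleeve.

>>> move_arm([
  [0, 0, 0, -1.8, 0, 3, 1],
  [0, 0, 0, -1.8, 0, 6, 1],
  [0, 0, 0, -1.8, 0, 6, 1],
])

```text
time_s: 8.9
position: [0.5227, -0.0214, 0.2571]
tool_rot: [[-0.191, 0.981, -0.007], [0.981, 0.191, 0.002], [0.003, -0.006, -1.0]]
ft_force: [-0.2, 0.7, 0.3]
grip_width: 0.0856
gripper_force: 0.0
```

```bash
python3 - <<'E'
from h import *
np.set_printoptions(precision=4,suppress=True)
p=env.get_image('wrist'); save(p,'w3.png')
o=env.observe();print(o['position'],o['ft_force'],proj(p,np.array([.5235,-.0225,.2265])))
for t,z in [('sleeve_mid',.2015),('boss_top',.115),('bolt_lugs',.1175)]:
    for r in env.tip_of(t,p)[:2]: print(t,np.array(r['pixel']),round(r['conf'],2),atz(p,r['pixel'],z))
for r in env.outline_of('sleeve',p)[:2]: print(np.array(r['bbox']),r['conf'])
E
```

```text
[ 0.5236 -0.0214  0.2596] [0.0905 0.0788 0.4074] [284.0258 256.7649]
sleeve_mid [286.1 237.4] 0.94 [ 0.5244 -0.0214  0.2015]
sleeve_mid [ 83.1 305.8] 0.54 [ 0.4106 -0.09    0.2015]
bolt_lugs [305.  359.2] 0.69 [ 0.5713 -0.1677  0.1175]
[289.7 240.   39.8  59.3] 0.67
```

View pics/w3.png

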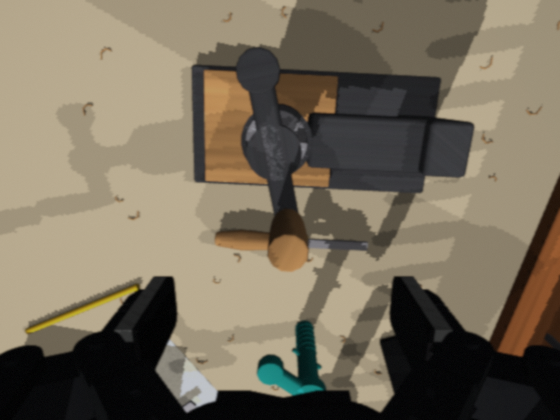

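The sleeve's top is at about (288,253), within 2 mm of the prediction. I go down and grip.

>>> move_arm([
  [0, 0, 0, 0, 0.1, 3.5, 1],
  [0, 0, 0, 0, 0.1, 6, 1],
  [0, 0, 0, 0, 0.1, 7.2, 1],
  [0, 0, 0, 0, 0.1, 7.2, 0.2],
  [0, 0, 0, 0, 0.1, 7.2, -1],
], squeeze=30)

```text
time_s: 9.65
position: [0.5257, -0.0213, 0.1896]
tool_rot: [[-0.192, 0.981, 0.002], [0.981, 0.192, -0.001], [-0.001, 0.002, -1.0]]
ft_force: [-1.0, 0.6, 0.2]
grip_width: 0.0586
gripper_force: 0.0
```

>>> move_arm([
  [0, 0, 0, 0, 0, 0, -1],
  [0, 0, 0, 0, 0, 0, -1],
  [0, 0, 0, 0, 0, 0, -1],
  [0, 0, 0, 0, 0, 0, -1],
])

```text
time_s: 10.05
position: [0.5254, -0.0214, 0.189]
tool_rot: [[-0.192, 0.981, 0.002], [0.981, 0.192, -0.0], [-0.001, 0.001, -1.0]]
ft_force: [0.8, 0.1, 4.2]
grip_width: 0.0213
gripper_force: 31.4
```

```bash
cat > st.py <<'E'
from h import *
np.set_printoptions(precision=4,suppress=True)
o=env.observe();print(o['time_s'],o['position'],o['ft_force'],o['wrist_torque'],o['grip_width'],o['gripper_force'],o['q'])
print(np.array(o['tool_rot']))
for n in('wrist','scene','side'):
  p=env.get_image(n)
  for t,z in [('sleeve_mid',.2015),('boss_top',.115),('bolt_lugs',.1175)]:
    for r in env.tip_of(t,p)[:3]: print(n,t,np.array(r['pixel']),round(r['conf'],2),atz(p,r['pixel'],z))
E
python3 st.py
```

```text
10.05 [ 0.5254 -0.0214  0.189 ] [0.8491 0.0701 4.1885] [-0.0293 -0.1234  0.006 ] 0.02129697142919547 31.368144760908763 [-15.243   21.4065  82.3817  -0.0014  76.1201 -26.32  ]
[[-0.1921  0.9814  0.0015]
 [ 0.9814  0.1921 -0.0004]
 [-0.0007  0.0014 -1.    ]]
wrist sleeve_mid [283.  298.3] 0.69 [ 0.5256 -0.0212  0.2015]
wrist bolt_lugs [306.6 407.7] 0.98 [ 0.5699 -0.1561  0.1175]
scene sleeve_mid [300.2 189.9] 0.6 [ 0.5291 -0.0248  0.2015]
scene sleeve_mid [255.3 255. ] 0.44 [ 0.6849 -0.2663  0.2015]
scene sleeve_mid [314.6 145.3] 0.43 [0.3556 0.1576 0.2015]
scene boss_top [305.9 207. ] 0.84 [0.5099 0.0141 0.115 ]
scene bolt_lugs [304.2 207.6] 0.84 [0.5121 0.0061 0.1175]
scene bolt_lugs [252.8 271.9] 0.77 [ 0.6549 -0.2562  0.1175]
scene bolt_lugs [318.1 163.1] 0.62 [0.3407 0.1898 0.1175]
side sleeve_mid [372.  297.8] 0.59 [0.2828 0.3082 0.2015]
side sleeve_mid [249.1 173. ] 0.48 [ 0.596  -0.1245  0.2015]
side sleeve_mid [268.1 194.7] 0.44 [ 0.5286 -0.0229  0.2015]
side boss_top [274.2 236.3] 0.61 [0.5074 0.0188 0.115 ]
side boss_top [321.5 415.4] 0.59 [0.3489 0.4957 0.115 ]
side bolt_lugs [384.3 340.3] 0.87 [0.2534 0.3209 0.1175]
side bolt_lugs [261.6 206.6] 0.71 [ 0.5622 -0.1065  0.1175]
side bolt_lugs [272.1 234.2] 0.7 [0.5131 0.0146 0.1175]
```

Gripped at radius 44.8 mm from the boss. Next I compute the circle waypoints.

```bash
cat > circ.py <<'E'
import numpy as np,sys
# args: cx cy x0 y0 (commanded start) R a0 step ncalls
cx,cy,x0,y0,R,a,st,n=map(float,sys.argv[1:]); 
T=np.array([[-.192,.9814],[.9814,.192]]); p=np.array([x0,y0])
for k in range(int(n)):
    rows=[]
    for i in range(1,6):
        a+=st; g=np.array([cx+R*np.cos(np.radians(a)),cy+R*np.sin(np.radians(a))])
        rows.append(np.round(100*T.T@(g-p),2))
    print(round(a,1),' '.join(f'[{r[0]:.2f},{r[1]:.2f}]' for r in rows)); p=p+T@rows[-1]/100
print('end cmd',p)
E
python3 circ.py .5095 .0203 .5254 -.0214 .0447 -69.2 6 6
```

```text
-39.2 [0.10,0.45] [0.25,0.90] [0.44,1.32] [0.68,1.72] [0.96,2.10]
-9.2 [0.32,0.34] [0.67,0.65] [1.05,0.92] [1.46,1.15] [1.89,1.33]
20.8 [0.45,0.14] [0.90,0.23] [1.37,0.28] [1.84,0.27] [2.30,0.22]
50.8 [0.46,-0.11] [0.90,-0.26] [1.33,-0.45] [1.73,-0.69] [2.10,-0.97]
80.8 [0.35,-0.32] [0.66,-0.67] [0.93,-1.05] [1.16,-1.46] [1.34,-1.89]
110.8 [0.14,-0.45] [0.23,-0.91] [0.27,-1.37] [0.27,-1.84] [0.21,-2.31]
end cmd [0.49358672 0.0620448 ]
```

>>> move_arm([
  [0, 0, 0, 0.1, 0.45, -0.2, -1],
  [0, 0, 0, 0.25, 0.9, -0.2, -1],
  [0, 0, 0, 0.44, 1.32, -0.2, -1],
  [0, 0, 0, 0.68, 1.72, -0.2, -1],
  [0, 0, 0, 0.96, 2.1, -0.2, -1],
])

```text
time_s: 11.15
position: [0.5441, -0.0075, 0.1901]
tool_rot: [[-0.192, 0.981, -0.0], [0.981, 0.192, 0.0], [0.0, -0.0, -1.0]]
ft_force: [-0.6, -0.1, -0.7]
grip_width: 0.0212
gripper_force: 31.0
```

```bash
python3 st.py | grep -v 'sleeve'
```

```text
11.15 [ 0.5441 -0.0075  0.1901] [-0.5869 -0.0635 -0.7165] [-0.1043  0.0029 -0.0225] 0.02120623999476603 31.022521340732965 [-13.2555  23.1523  79.3237  -0.0018  77.5485 -24.3428]
[[-0.1923  0.9813 -0.0004]
 [ 0.9813  0.1923  0.0001]
 [ 0.0001 -0.0004 -1.    ]]
wrist bolt_lugs [237. 167.] 0.81 [0.5104 0.0239 0.1175]
scene boss_top [304.4 207.5] 0.65 [0.5094 0.009  0.115 ]
scene bolt_lugs [251.1 267.8] 0.94 [ 0.6403 -0.2522  0.1175]
scene bolt_lugs [305.  207.2] 0.46 [0.5118 0.0092 0.1175]
scene bolt_lugs [310.5 191.2] 0.33 [0.4559 0.0714 0.1175]
side boss_top [274.1 239.7] 0.96 [0.5052 0.0328 0.115 ]
side bolt_lugs [383.6 340.3] 0.85 [0.2547 0.3211 0.1175]
side bolt_lugs [260.3 207. ] 0.77 [ 0.5651 -0.104   0.1175]
side bolt_lugs [269.8 235.6] 0.59 [0.5174 0.0213 0.1175]
```

>>> move_arm([
  [0, 0, 0, 0.32, 0.34, 0, -1],
  [0, 0, 0, 0.67, 0.65, 0, -1],
  [0, 0, 0, 1.05, 0.92, 0, -1],
  [0, 0, 0, 1.46, 1.15, 0, -1],
  [0, 0, 0, 1.89, 1.33, 0, -1],
])

```text
time_s: 12.25
position: [0.5534, 0.0138, 0.1903]
tool_rot: [[-0.192, 0.981, -0.0], [0.981, 0.192, -0.0], [-0.0, -0.0, -1.0]]
ft_force: [-0.3, -0.6, 0.1]
grip_width: 0.021
gripper_force: 31.0
```

```bash
cat > look2.py <<'E'
from h import *
import sys
np.set_printoptions(precision=4,suppress=True)
w,s,d=[env.get_image(n) for n in('wrist','scene','side')]
np.savez('pics/'+sys.argv[1]+'.npz',w=w['color'],s=s['color'],d=d['color'])
# predicted px of bolt axis at crank-arm-top height, for lugs z rel. boss = 2.5 and -5.5 mm
for n,p in dict(w=w,s=s,d=d).items(): print(n,[proj(p,np.array([.5095,.0203,.115+.058+z])) for z in(.0025,-.0055,-.0235)])
a=cv2.resize(s['color'][165:225,270:350],(400,300),interpolation=2)
b=cv2.resize(d['color'][175:265,230:320],(300,300),interpolation=2)
c=cv2.resize(w['color'],(400,300))
v=np.hstack([a,b])
c=np.hstack([c,np.zeros((300,300,3),np.uint8)])
cv2.imwrite('pics/'+sys.argv[1]+'.png',np.vstack([v,c])[:,:,::-1])
E
python3 look2.py b1
```

```text
w [array([191.2932, 238.7178]), array([195.267 , 232.5198]), array([203.0602, 220.3647])]
s [array([308.5941, 189.1676]), array([308.4511, 191.4766]), array([308.1329, 196.6139])]
d [array([272.9886, 214.4686]), array([273.0185, 217.456 ]), array([273.085 , 224.1038])]
```

View pics/b1.png

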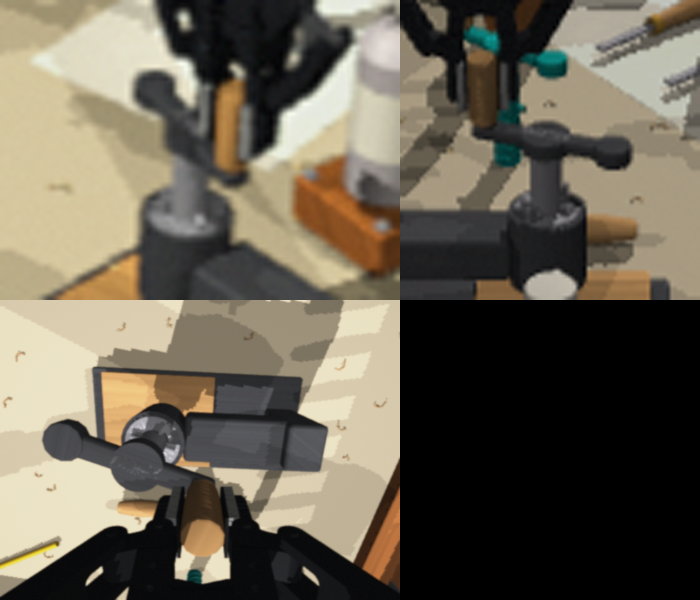

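The crop shows the bolt still up on the rim: the side-view hub is at about (274,214.5), which matches the "up" prediction. I continue and use a grey profile along the shank as the monitor.

>>> move_arm([
  [0, 0, 0, 0.45, 0.14, 0, -1],
  [0, 0, 0, 0.9, 0.23, 0, -1],
  [0, 0, 0, 1.37, 0.28, 0, -1],
])

```text
time_s: 12.7
position: [0.5533, 0.0276, 0.1903]
tool_rot: [[-0.192, 0.981, -0.0], [0.981, 0.192, -0.0], [-0.0, -0.0, -1.0]]
ft_force: [-0.1, -0.9, -0.0]
grip_width: 0.0214
gripper_force: 31.0
```

```bash
cat > mon.py <<'E'
from h import *
import sys
np.set_printoptions(precision=4,suppress=True,linewidth=200)
old=np.load('pics/b1.npz')
w,s,d=[env.get_image(n) for n in('wrist','scene','side')]
np.savez('pics/'+sys.argv[1]+'.npz',w=w['color'],s=s['color'],d=d['color'])
for nm,im in(('old',old['d']),('new',d['color'])): print(nm,'side 204..240',im[204:240,272:276].mean((1,2)).astype(int))
for nm,im in(('old',old['s']),('new',s['color'])): print(nm,'scene 176..212',im[176:212,306:309].mean((1,2)).astype(int))
for n,p in(('s',s),('d',d)):
  for r in env.tip_of('bolt_lugs',p)[:4]:
    print(n,np.array(r['pixel']),round(r['conf'],2)) 
print(env.observe()['position'],env.observe()['ft_force'],env.observe()['wrist_torque'])
E
python3 mon.py m1
```

```text
old side 204..240 [150 135 122 145 150 150 150  95  54  56  76  70  61  56  54  34  28  28  28  42  54  58  58  59  59  59  59  59  59  59  59  59  59  59  57  54]
new side 204..240 [150 135 123 145 150 150 150  99  56  47  58  59  60  56  55  35  28  28  29  40  53  58  59  59  58  58  59  59  59  59  59  58  59  59  57  54]
old scene 176..212 [ 78 176 207 208 213 219 219 215 194 150 101  75  67  75  71  60  51  49  49  50  65  94 111 111 112 118 120 117 117 117 116 116 121 136 147 144]
new scene 176..212 [229 229 226 222 217 216 214 215 216 212 167  72  49  50  50  51  50  51  47  48  65  93 110 110 109 107 106 105 106 113 114 113 117 139 148 143]
s [253.8 267. ] 0.96
s [305.1 207.3] 0.75
d [383.  341.4] 0.71
d [271.3 236.5] 0.62
d [260.1 205.9] 0.56
[0.5533 0.0274 0.1903] [-0.7324  0.1879 -0.9056] [0.0987 0.0238 0.0019]
```

```bash
python3 circ.py .5095 .0203 .5537 .0272 .0447 8.8 5 4
```

```text
33.8 [0.38,-0.01] [0.77,-0.04] [1.16,-0.11] [1.53,-0.21] [1.90,-0.35]
58.8 [0.35,-0.16] [0.69,-0.36] [1.01,-0.58] [1.30,-0.84] [1.58,-1.11]
83.8 [0.25,-0.30] [0.47,-0.62] [0.66,-0.96] [0.83,-1.32] [0.96,-1.68]
108.8 [0.10,-0.38] [0.17,-0.76] [0.20,-1.15] [0.20,-1.54] [0.16,-1.93]
end cmd [0.49511102 0.06261   ]
```

>>> move_arm([
  [0, 0, 0, 0.38, -0.01, 0, -1],
  [0, 0, 0, 0.77, -0.04, 0, -1],
  [0, 0, 0, 1.16, -0.11, 0, -1],
  [0, 0, 0, 1.53, -0.21, 0, -1],
  [0, 0, 0, 1.9, -0.35, 0, -1],
])

```text
time_s: 13.45
position: [0.5462, 0.0455, 0.1904]
tool_rot: [[-0.192, 0.981, 0.0], [0.981, 0.192, -0.0], [-0.0, 0.0, -1.0]]
ft_force: [0.0, -0.6, -0.8]
grip_width: 0.021
gripper_force: 31.0
```

```bash
python3 mon.py m2
```

```text
old side 204..240 [150 135 122 145 150 150 150  95  54  56  76  70  61  56  54  34  28  28  28  42  54  58  58  59  59  59  59  59  59  59  59  59  59  59  57  54]
new side 204..240 [149 135 122 145 149 150 150 150 149 149  85  57  58  54  62  51  47  41  29  26  26  26  46  54  55  55  55  55  55  55  55  55  54  57  57  54]
old scene 176..212 [ 78 176 207 208 213 219 219 215 194 150 101  75  67  75  71  60  51  49  49  50  65  94 111 111 112 118 120 117 117 117 116 116 121 136 147 144]
new scene 176..212 [228 227 225 222 217 216 213 214 213 214 214 216 202  73  46  56  58  62  62  58  51  51  58  92 116 117 114 114 114 113 112 112 115 138 147 143]
s [305.6 205.6] 0.81
s [251.5 266.7] 0.65
d [383.2 340.5] 0.63
d [270.7 238.9] 0.6
d [257.9 205.5] 0.53
d [275.5 262.3] 0.41
[0.5463 0.0453 0.1903] [-0.4469  0.364  -0.4778] [ 0.0485 -0.0383  0.0064]
```

The bolt has dropped: the side edge moved down 3 px, about 8 mm. Now I plan the forward turn of about 375°.

```bash
python3 circ.py .5095 .0203 .5466 .0452 .0447 33.8 -7.5 10
```

```text
-3.7 [-0.56,0.19] [-1.13,0.31] [-1.71,0.35] [-2.30,0.32] [-2.87,0.20]
-41.2 [-0.56,-0.18] [-1.08,-0.44] [-1.57,-0.76] [-2.01,-1.15] [-2.40,-1.58]
-78.7 [-0.32,-0.49] [-0.58,-1.01] [-0.77,-1.56] [-0.89,-2.14] [-0.93,-2.72]
-116.2 [0.03,-0.58] [0.15,-1.16] [0.33,-1.71] [0.59,-2.24] [0.91,-2.73]
-153.7 [0.39,-0.44] [0.82,-0.82] [1.31,-1.15] [1.83,-1.41] [2.38,-1.60]
-191.2 [0.58,-0.12] [1.16,-0.16] [1.74,-0.12] [2.32,-0.01] [2.87,0.17]
-228.7 [0.53,0.26] [1.02,0.58] [1.46,0.97] [1.84,1.41] [2.17,1.89]
-266.2 [0.26,0.52] [0.45,1.08] [0.57,1.65] [0.61,2.23] [0.57,2.82]
-303.7 [-0.11,0.57] [-0.29,1.12] [-0.55,1.65] [-0.87,2.14] [-1.26,2.58]
-341.2 [-0.44,0.39] [-0.92,0.71] [-1.44,0.97] [-2.00,1.16] [-2.57,1.28]
end cmd [0.55181194 0.03470538]
```

>>> move_arm([
  [0, 0, 0, -0.56, 0.19, 0, -1],
  [0, 0, 0, -1.13, 0.31, 0, -1],
  [0, 0, 0, -1.71, 0.35, 0, -1],
  [0, 0, 0, -2.3, 0.32, 0, -1],
  [0, 0, 0, -2.87, 0.2, 0, -1],
])

```text
time_s: 14.2
position: [0.5539, 0.0168, 0.1903]
tool_rot: [[-0.192, 0.981, -0.0], [0.981, 0.192, -0.0], [-0.0, -0.0, -1.0]]
ft_force: [-0.7, 0.7, -0.4]
grip_width: 0.0211
gripper_force: 31.0
```

>>> move_arm([
  [0, 0, 0, -0.56, -0.18, 0, -1],
  [0, 0, 0, -1.08, -0.44, 0, -1],
  [0, 0, 0, -1.57, -0.76, 0, -1],
  [0, 0, 0, -2.01, -1.15, 0, -1],
  [0, 0, 0, -2.4, -1.58, 0, -1],
])

```text
time_s: 14.7
position: [0.5426, -0.0095, 0.1904]
tool_rot: [[-0.192, 0.981, 0.0], [0.981, 0.192, -0.0], [-0.0, 0.0, -1.0]]
ft_force: [0.7, 0.5, -0.0]
grip_width: 0.0209
gripper_force: 31.0
```

```bash
python3 mon.py m3
```

```text
old side 204..240 [150 135 122 145 150 150 150  95  54  56  76  70  61  56  54  34  28  28  28  42  54  58  58  59  59  59  59  59  59  59  59  59  59  59  57  54]
new side 204..240 [150 134 122 145 150 150 150 149 150 149 150  98  63  64  70  60  56  58  54  35  29  29  28  42  56  60  61  61  61  61  61  61  61  59  57  55]
old scene 176..212 [ 78 176 207 208 213 219 219 215 194 150 101  75  67  75  71  60  51  49  49  50  65  94 111 111 112 118 120 117 117 117 116 116 121 136 147 144]
new scene 176..212 [ 19  19  52 119  74  59  87 100 113 120 108 113 107 104 104 103 107 101 101 105  99  90  82  87  80  93  92  78  69  50  61 105 114 139 148 144]
s [252.8 267.6] 0.6
s [305.9 208.1] 0.57
s [349.7 157.4] 0.37
d [258.8 204. ] 0.79
d [384.6 340.3] 0.63
d [332.7 188.7] 0.58
d [359.6 226.5] 0.22
[ 0.5429 -0.009   0.1904] [-0.1429 -0.0699 -0.1365] [-0.0341  0.0298  0.0067]
```

The bolt is sinking with almost no force, so I continue round.

>>> move_arm([
  [0, 0, 0, -0.32, -0.49, 0, -1],
  [0, 0, 0, -0.58, -1.01, 0, -1],
  [0, 0, 0, -0.77, -1.56, 0, -1],
  [0, 0, 0, -0.89, -2.14, 0, -1],
  [0, 0, 0, -0.93, -2.72, 0, -1],
])

```text
time_s: 15.45
position: [0.5174, -0.0237, 0.1904]
tool_rot: [[-0.192, 0.981, 0.0], [0.981, 0.192, -0.0], [-0.0, -0.0, -1.0]]
ft_force: [-0.3, -0.4, 0.6]
grip_width: 0.0208
gripper_force: 31.0
```

>>> move_arm([
  [0, 0, 0, 0.03, -0.58, 0, -1],
  [0, 0, 0, 0.15, -1.16, 0, -1],
  [0, 0, 0, 0.33, -1.71, 0, -1],
  [0, 0, 0, 0.59, -2.24, 0, -1],
  [0, 0, 0, 0.91, -2.73, 0, -1],
])

```text
time_s: 15.95
position: [0.4889, -0.0196, 0.1903]
tool_rot: [[-0.192, 0.981, -0.0], [0.981, 0.192, -0.0], [-0.0, -0.0, -1.0]]
ft_force: [0.5, -0.8, -0.3]
grip_width: 0.021
gripper_force: 31.0
```

>>> move_arm([
  [0, 0, 0, 0.39, -0.44, 0, -1],
  [0, 0, 0, 0.82, -0.82, 0, -1],
  [0, 0, 0, 1.31, -1.15, 0, -1],
  [0, 0, 0, 1.83, -1.41, 0, -1],
  [0, 0, 0, 2.38, -1.6, 0, -1],
])

```text
time_s: 16.45
position: [0.4688, 0.0009, 0.1903]
tool_rot: [[-0.192, 0.981, -0.0], [0.981, 0.192, 0.0], [0.0, -0.0, -1.0]]
ft_force: [0.4, -0.1, 0.6]
grip_width: 0.0209
gripper_force: 31.0
```

```bash
python3 mon.py m4
```

```text
old side 204..240 [150 135 122 145 150 150 150  95  54  56  76  70  61  56  54  34  28  28  28  42  54  58  58  59  59  59  59  59  59  59  59  59  59  59  57  54]
new side 204..240 [149 134 121 144 149 149 149 148 148 149 148 149 148 117  69  54  66  65  69  59  57  41  30  29  30  36  51  54  54  55  55  56  57  57  56  56]
old scene 176..212 [ 78 176 207 208 213 219 219 215 194 150 101  75  67  75  71  60  51  49  49  50  65  94 111 111 112 118 120 117 117 117 116 116 121 136 147 144]
new scene 176..212 [228 228 227 227 226 225 220 221 216 213 213 213 208 187 151 118  66  64  70  62  60  60  51  49  49  64 110 119 117 116 112 111 114 138 147 142]
s [316.3 162.6] 0.83
s [302.5 211.2] 0.8
s [250.1 268.2] 0.59
d [382.2 343.5] 0.94
d [275.1 241. ] 0.9
d [261.3 205.8] 0.67
d [336.2 187.8] 0.21
[0.4693 0.0005 0.1903] [-0.0651 -0.377  -0.1318] [-0.0061  0.1495 -0.0099]
```

>>> move_arm([
  [0, 0, 0, 0.58, -0.12, 0, -1],
  [0, 0, 0, 1.16, -0.16, 0, -1],
  [0, 0, 0, 1.74, -0.12, 0, -1],
  [0, 0, 0, 2.32, -0.01, 0, -1],
  [0, 0, 0, 2.87, 0.17, 0, -1],
])

```text
time_s: 17.2
position: [0.4653, 0.0296, 0.1904]
tool_rot: [[-0.192, 0.981, 0.0], [0.981, 0.192, 0.0], [0.0, 0.0, -1.0]]
ft_force: [0.0, -1.0, 0.2]
grip_width: 0.0215
gripper_force: 31.0
```

>>> move_arm([
  [0, 0, 0, 0.53, 0.26, 0, -1],
  [0, 0, 0, 1.02, 0.58, 0, -1],
  [0, 0, 0, 1.46, 0.97, 0, -1],
  [0, 0, 0, 1.84, 1.41, 0, -1],
  [0, 0, 0, 2.17, 1.89, 0, -1],
])

```text
time_s: 17.7
position: [0.48, 0.0544, 0.1903]
tool_rot: [[-0.192, 0.981, -0.0], [0.981, 0.192, 0.0], [0.0, -0.0, -1.0]]
ft_force: [-1.1, 0.1, 0.1]
grip_width: 0.0212
gripper_force: 31.1
```

>>> move_arm([
  [0, 0, 0, 0.26, 0.52, 0, -1],
  [0, 0, 0, 0.45, 1.08, 0, -1],
  [0, 0, 0, 0.57, 1.65, 0, -1],
  [0, 0, 0, 0.61, 2.23, 0, -1],
  [0, 0, 0, 0.57, 2.82, 0, -1],
])

```text
time_s: 18.2
position: [0.5068, 0.065, 0.1903]
tool_rot: [[-0.192, 0.981, 0.0], [0.981, 0.192, 0.0], [0.0, 0.0, -1.0]]
ft_force: [0.4, 0.7, -0.6]
grip_width: 0.0212
gripper_force: 31.0
```

>>> move_arm([
  [0, 0, 0, -0.11, 0.57, 0, -1],
  [0, 0, 0, -0.29, 1.12, 0, -1],
  [0, 0, 0, -0.55, 1.65, 0, -1],
  [0, 0, 0, -0.87, 2.14, 0, -1],
  [0, 0, 0, -1.26, 2.58, 0, -1],
])

```text
time_s: 18.7
position: [0.5345, 0.0573, 0.1903]
tool_rot: [[-0.192, 0.981, 0.0], [0.981, 0.192, -0.0], [-0.0, 0.0, -1.0]]
ft_force: [0.4, -0.1, -0.6]
grip_width: 0.0211
gripper_force: 31.0
```

```bash
python3 mon.py m5
```

```text
old side 204..240 [150 135 122 145 150 150 150  95  54  56  76  70  61  56  54  34  28  28  28  42  54  58  58  59  59  59  59  59  59  59  59  59  59  59  57  54]
new side 204..240 [149 134 121 144 148 149 149 149 149 149 149 148 148 149 148 148  89  59  66  73  68  65  57  52  33  27  27  27  44  53  55  55  57  57  57  55]
old scene 176..212 [ 78 176 207 208 213 219 219 215 194 150 101  75  67  75  71  60  51  49  49  50  65  94 111 111 112 118 120 117 117 117 116 116 121 136 147 144]
new scene 176..212 [228 227 225 221 216 216 212 213 213 214 215 213 209 187 156 168 152 116  62  58  66  68  63  61  57  50  49  58  89 111 111 108 113 140 146 143]
s [254.1 268. ] 0.76
s [307.2 215.8] 0.57
d [271.4 245. ] 0.75
d [381.6 342.5] 0.62
d [262.  204.8] 0.45
[0.534  0.0574 0.1904] [ 0.6209 -0.5512  0.6402] [-0.0895 -0.0835 -0.0056]
```

>>> move_arm([
  [0, 0, 0, -0.44, 0.39, 0, -1],
  [0, 0, 0, -0.92, 0.71, 0, -1],
  [0, 0, 0, -1.44, 0.97, 0, -1],
  [0, 0, 0, -2.0, 1.16, 0, -1],
  [0, 0, 0, -2.57, 1.28, 0, -1],
])

```text
time_s: 19.45
position: [0.5518, 0.0342, 0.1903]
tool_rot: [[-0.192, 0.981, -0.0], [0.981, 0.192, 0.0], [0.0, -0.0, -1.0]]
ft_force: [-0.8, 0.1, -0.6]
grip_width: 0.0214
gripper_force: 31.0
```

>>> move_arm([
  [0, 0, 0, 0, 0, 0, -1],
  [0, 0, 0, 0, 0, 0, -1],
  [0, 0, 0, 0, 0, 0, -1],
  [0, 0, 0, 0, 0, 0, -1],
  [0, 0, 0, 0, 0, 0, -1],
])

```text
time_s: 19.95
position: [0.5514, 0.0349, 0.1904]
tool_rot: [[-0.192, 0.981, 0.0], [0.981, 0.192, -0.0], [-0.0, 0.0, -1.0]]
ft_force: [1.4, -0.4, -0.2]
grip_width: 0.0209
gripper_force: 31.0
```

```bash
python3 mon.py m6; python3 look2.py b2
```

```text
old side 204..240 [150 135 122 145 150 150 150  95  54  56  76  70  61  56  54  34  28  28  28  42  54  58  58  59  59  59  59  59  59  59  59  59  59  59  57  54]
new side 204..240 [150 136 122 145 150 150 150 150 150 150 150 150 150 149 150 150 123  70  47  48  58  52  47  54  49  33  28  28  27  51  57  59  59  59  58  54]
old scene 176..212 [ 78 176 207 208 213 219 219 215 194 150 101  75  67  75  71  60  51  49  49  50  65  94 111 111 112 118 120 117 117 117 116 116 121 136 147 144]
new scene 176..212 [228 228 226 222 218 216 214 215 214 215 215 214 208 188 158 169 155 133  82  55  53  61  57  51  57  51  51  52  70 106 108 104 109 130 147 143]
s [252.7 267.4] 0.94
s [304.4 212.1] 0.77
s [198.1 230.7] 0.66
s [326.9 197.6] 0.54
d [382.3 342.2] 0.89
d [271.6 244.3] 0.76
d [261.7 203.9] 0.71
[0.5515 0.0348 0.1904] [ 0.2804 -0.6266  0.0258] [-0.0457  0.0099  0.0174]
w [array([190.09  , 279.8172]), array([193.9773, 272.1138]), array([201.6364, 256.9359])]
s [array([308.5941, 189.1676]), array([308.4511, 191.4766]), array([308.1329, 196.6139])]
d [array([272.9886, 214.4686]), array([273.0185, 217.456 ]), array([273.085 , 224.1038])]
```

View pics/b2.png

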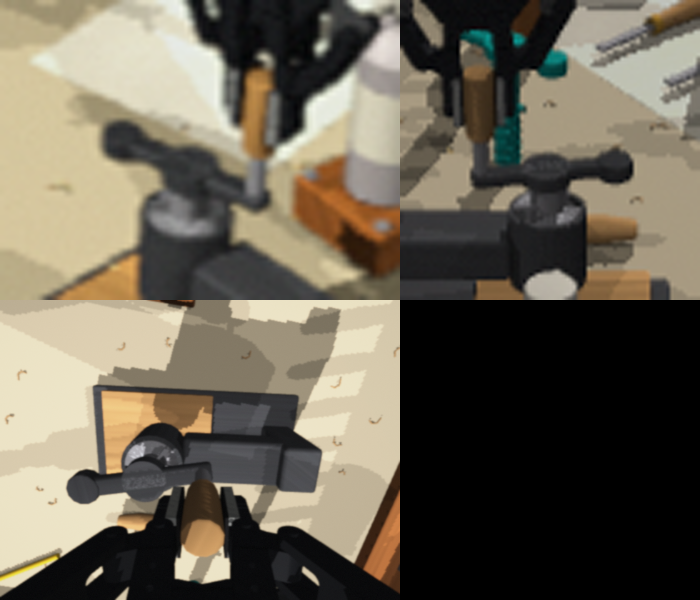

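The picture shows the bolt about 23 mm into the boss, upright, with the sleeve still gripped at the top of the exposed spindle. I hand the job in.

```bash
python3 -c "
from rig import env
print(env.close_job())"
```

```text
the job is handed in; nothing more can be done
None
```

The job is handed in; the hand-in returned no verdict. I pressed the cap fully down and backed off it. The bolt was turned back until it dropped about 8 mm, then forward about one turn to roughly 23 mm below the rim, and the sleeve is still gripped at about 31 N.

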